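# Turn the ball dish a quarter turn for the next photograph

## Task

I am photographing the dark brown grinding ball from every side. Take the white dish by its handle, lift it straight up clear of the pedestal (by 5 to 10 cm), and only then turn it a level quarter turn so that the handle lies over the red mark and the dish is still centred above the pedestal. Keep the dish level and move gently so that the ball stays in the middle, do not touch the ball or disturb the other things, and finish still holding the dish there, steady in the air.

Things in the scene. Friction and masses are not known exactly. Their poses are not given: they have to be found in the camera images.
- station: fixed round grey base plate, 250 mm across, 6 mm thick, with an aluminium pedestal 80 mm across in the middle, its flat top 40 mm above the worktop. Origin: centre of the plate's underside. z up; x is where the dish handle points at the start (within 3 degrees), towards the robot within about 40 degrees; the red and blue marks lie on its y axis, one each side
- station_centre (a point): centre of the pedestal's top
- red_mark_top (a point): top centre of the red disc, 26 mm across and 3 mm thick, fixed on the base plate 105 mm from the pedestal's axis, a quarter turn left or right of the handle's starting direction (it varies). An identical blue disc lies opposite
- dish: loose white round dish, 118 mm across, 24 mm high, about 90 g, standing on the pedestal. Origin: centre of its underside; z up; x along its handle. The hollow slopes at only 9 degrees out to 42 mm from the middle, then at 40 degrees to the rim. A yellow bar handle sticks out along x: 14 mm wide (y), z 14 to 30 mm, x 57 to 150 mm; 48 mm of free air below it at the start
- dish_centre (a point): middle of the hollow's surface, on the dish's axis 6 mm above its underside
- handle_point (a point): centre of the handle's section, 105 mm out from the dish's axis (where to grip), 22 mm above the dish's underside. Gripped firmly here, at its flat sides, the dish hangs level
- ball_center (a point): centre of the loose dark brown stone ball, 28 mm across, about 30 g, that lies free in the middle of the dish, its top 34 mm above the dish's underside
- stopper_mid (a point): middle of a black rubber stopper, 34 mm across and 28 mm high, a bystander
- petri_dish_mid (a point): middle of a clear closed petri dish, 66 mm across and 16 mm high, a bystander
- dropper_bottle_mid (a point): middle of a small dropper bottle with a black rubber top, 37 mm across and 102 mm high, a bystander

How it is judged (in metres and radians):
On the way, in this order (a step that is already met when the one before it is completed fails the run):
1. the dish is held clear of the pedestal, at least 39 mm above it, level and not yet turned (within 0.35 rad of its start), with the ball in the middle (height (world z) of dish_centre between 0.085 and 0.3 m and contact force between the fingers and dish above 1 N and angle between dish's own z axis and vertical below 0.12 rad and horizontal distance between ball_center and dish_centre below 0.01 m and z of ball_center in the frame of dish below 0.028 m and angle between the x axis of dish and the x axis of station, either way round below 0.35 rad), for 0.1 s.
2. the held dish has been turned a quarter turn: handle over the red mark, dish above the pedestal, ball in the middle (height (world z) of dish_centre between 0.085 and 0.3 m and contact force between the fingers and dish above 1 N and angle between dish's own z axis and vertical below 0.12 rad and horizontal distance between ball_center and dish_centre below 0.01 m and z of ball_center in the frame of dish below 0.028 m and horizontal distance between dish_centre and station_centre below 0.03 m and horizontal distance between handle_point and red_mark_top below 0.03 m and angle between the x axis of dish and the y axis of station, either way round below 0.2 rad), for 0.3 s.
At the end, for the whole second after the job is handed in: the gripper holds the still dish in the air, hollow 85 to 300 mm above the worktop, level within 0.12 rad, its axis within 30 mm of the pedestal's, handle point within 30 mm (in plan) of the red mark, handle within 0.20 rad of the quarter turn; ball at rest within 10 mm of the middle (all of step 2 and linear speed of dish below 0.03 m/s and angular speed of dish below 0.2 rad/s and linear speed of ball below 0.06 m/s); the arm keeps its last pose, push and grip.
It fails at once if the ball rolled more than 22 mm from the middle of the dish (horizontal distance between ball_center and dish_centre above 0.022 m).
It fails at once if the dish was tilted more than 0.25 rad (angle between dish's own z axis and vertical above 0.25 rad).
It fails at once if the robot touched the ball (contact force between any of the arm, the fingers and ball above 0.3 N).
It fails at once if a bystander was moved more than 20 mm (distance of any of stopper_mid, petri_dish_mid, dropper_bottle_mid from where it was at the start of the episode above 0.02 m).
It also fails if it takes over 42 s, if anything falls off the work surface, if the arm or the gripper's body presses on something with over 40 N, if the wrist force passes 120 N, or if a joint passes its speed limit or range.

## Robot

A 7-joint arm with a two-finger parallel gripper is mounted at the origin on a cart in front of the work surface, level with it; the furniture and walls round the work are solid. World frame = base frame: x ahead of the robot, y to its left, z up, the work surface at z = 0. Lengths are in mm, angles in rad, forces in N, time in s.
With the tool pointing down it reaches from about 400 to 875 mm from the base axis. Payload 4.4 kg.
Tool frame: the origin (TCP) lies at the very end of the fingers, on their centre line; the grasp point (between the pads) lies 19 mm behind it; z points along the fingers, y is the line along which they close (so a half turn about z gives the same grasp; the last joint's range is limited). The gripper opens to 85 mm and grips with 20 to 120 N. Pads are 22 mm wide; open, the fingers measure 114 mm over their backs; the gripper's body (76 mm by 85 mm) begins 54 mm behind the grasp point. The pads swing forward as they close: fully open they stand 13 mm farther back than shut.
Start: joints at [1.166, 0.628, 0.038, 1.517, -0.027, 0.996, -0.02], TCP at [216.059, -613.055, 231.313] pointing down, gripper open.
Joint ranges: [-3.06, 3.06], [-0.37, 2.12], [-1.25, 1.32], [0.18, 2.47], [-1.1, 4.24], [0.23, 1.98], [-2.94, 2.94]. Speed limits (rad/s): [2.57, 2.57, 3.14, 3.14, 3.14, 3.14, 3.14].

## Interface

Orientations are given as [roll, pitch, yaw] about the fixed x, y, z axes, in that order (R = Rz(yaw) Ry(pitch) Rx(roll)).
In Python, from cell import sensors, get_image, camera_params, order gives the robot as it stands.
- The arm moves only by the shell command python3 -m inch 'ROWS' [OPENING]. ROWS is JSON, a list that holds one entry, the list of rows, each a list of 4 numbers: the shift along the tool's x, y, z in cm, then the turn about the tool's z in degrees. A call has 1 to 8 rows; each row is the pose to reach, as a shift and turn from the pose commanded when the call began, along the tool's axes at that moment; what a row does not reach only later rows make up. A row lasts 1/12 s, in which the tool goes at most 41.7 mm and 7.16 degrees, less where a joint would pass 70% of its speed; a pose out of reach is approached as far as the arm can. A call with a gripper value outside its range is refused whole. OPENING is the finger opening in cm, from 0 to 8.54, set as the call begins (- or left out, the last holds). The fingers move at their own pace and stop on an object; the grip force is fixed at half the most. Time passes only in rows, so rows that repeat a pose let the fingers close. It gives the time, the measured TCP pose, the force, the opening and the grip force at its end, in the units of the state.
- sensors.read_state(): the state, without advancing time (a new reading comes with each control period).
- get_image(name): name is "scene" or "top"; returns the picture (400x640x3 uint8, blue, green, red); there is no depth.
- camera_params(name): a dict with "mtx" (3x3 intrinsics, pixels), "rvec" (rotation vector, rad) and "tvec" (3), from world to camera coordinates, as OpenCV has them. Camera axes: x right, y down, z forward; pixel columns grow to the right and rows downward; lengths in mm; the calibration is good to about 2 mm. A picture is of the moment at which its call begins. camera_params takes no time and is no camera call.
- order.finish_job(): hands the job in; it is judged then, once.
The state is a dict: "clock": time; "qpos": joint angles; "qd": joint speeds; "tau": joint torques, N m; "eef_pos": TCP position; "tool_rot": TCP orientation; "force": force on the tool from outside, world axes, zero at the start; "torque": the same for the moment, N m; "width": finger opening in mm; "gripper_force": force on a finger pad.
Only numpy, scipy, OpenCV 4.12 (cv2) and the standard library are available. Lean on these libraries where they do the work, as an engineer would, in place of code of your own. Each camera call takes 0.05 s, during which the arm holds its last target. There are 200 camera calls.

## Working session

There is one attempt and no reset: what is moved stays moved. The work goes in short steps, Python scripts to look and compute and a shell command to move; the robot and the scene stay as the last step left them, time stands still between calls to the robot, and variables do not carry over. Pictures are saved under pics/ and viewed, at most 10 in all, crops included, and the job is handed in when it is done.

```bash
ls; mkdir -p pics; python3 - <<'E'
from cell import sensors, get_image, camera_params
import cv2
for n in("scene","top"):
    cv2.imwrite(f"pics/{n}0.png",get_image(n)); p=camera_params(n); print(n,p)
print(sensors.read_state())
E
```

```text
pics
scene {'mtx': array([[365.11990794,   0.        , 325.30978388],
       [  0.        , 365.11990794, 204.08222657],
       [  0.        ,   0.        ,   1.        ]]), 'rvec': array([ 0.86215104, -2.21266377,  1.35573077]), 'tvec': array([414.81293598, 230.38888916, 632.70143162])}
top {'mtx': array([[421.06639534,   0.        , 321.93268297],
       [  0.        , 421.06639534, 199.54386871],
       [  0.        ,   0.        ,   1.        ]]), 'rvec': array([ 2.14934871, -2.15424459,  0.19218266]), 'tvec': array([ -12.09710233,  575.43703283, 1328.76987004])}
{'clock': 0.1, 'qpos': array([ 1.16620507,  0.6292232 ,  0.03848004,  1.51827125, -0.02696779,
        0.99634315, -0.02000354]), 'qd': array([-0.00128464, -0.00264504,  0.00213033, -0.00234757, -0.00125473,
        0.00071264, -0.00266016]), 'tau': array([ 3.94564209e-03, -5.64526927e+01,  1.23084359e+00, -1.93970293e+01,
        1.12889052e-02,  5.51370540e-03, -2.62498878e-05]), 'eef_pos': array([ 215.83537987, -612.51117667,  230.50041154]), 'tool_rot': array([-3.13986754e+00,  6.39869516e-05,  3.38776681e-01]), 'force': array([-0.44203938,  0.22476749,  0.39845555]), 'torque': array([0.00635872, 0.00220214, 0.03323082]), 'gripper_force': 0.0, 'width': 85.17451278391272}
```

View pics/scene0.png

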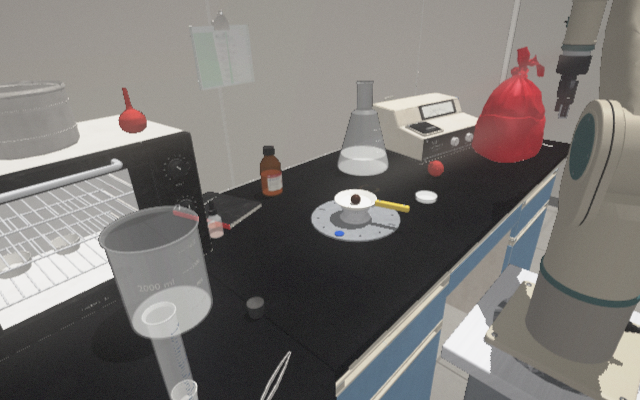

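View pics/top0.png

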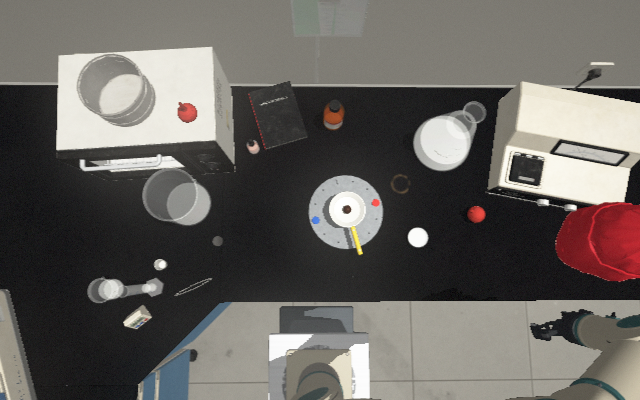

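The top view shows the dish and ball at about (347,209), with the yellow handle running to (360,253). The red mark is at (375,203), blue at (316,220) and the petri dish at (418,237). The scene view shows the same layout, with the red mark hidden behind the dish.

```bash
cat > h.py <<'E'
import cv2,numpy as np
from cell import sensors,get_image,camera_params
def ray(n,uv,z):
    p=camera_params(n);R=cv2.Rodrigues(p["rvec"])[0];c=-R.T@p["tvec"]
    u=cv2.undistortPoints(np.array([[uv]],float),p["mtx"],None)[0,0]
    d=R.T@np.array([u[0],u[1],1]);return c+d*(z-c[2])/d[2]
def mask(n,lo,hi,box):
    h=cv2.cvtColor(get_image(n) if isinstance(n,str) else n,cv2.COLOR_BGR2HSV)
    m=cv2.inRange(h,np.array(lo),np.array(hi));o=np.zeros_like(m);a,b,c,d=box
    o[b:d,a:c]=m[b:d,a:c];return o
def cen(m):
    k,l,s,c=cv2.connectedComponentsWithStats(m);i=1+np.argmax(s[1:,4]);return c[i],s[i]
E
python3 - <<'E'
from h import *
T=get_image("top");S=get_image("scene")
B=(300,165,395,260)
def show(name,cam,img,lo,hi,box,z):
    c,s=cen(mask(img,lo,hi,box));w=ray(cam,c,z);print(name,cam,c.round(1),s,w.round(1));return w
r=show("red","top",T,(0,120,80),(8,255,255),B,9)
r2=show("red","top",T,(170,120,80),(180,255,255),B,9) if mask(T,(170,120,80),(180,255,255),B).any() else None
b=show("blue","top",T,(105,120,80),(130,255,255),B,9)
show("blue","scene",S,(105,120,80),(130,255,255),(300,180,420,250),9)
y=mask(T,(20,100,80),(35,255,255),B)
show("yel","top",T,(20,100,80),(35,255,255),B,70)
show("yel","scene",S,(20,100,80),(35,255,255),(340,180,430,230),62)
ys=np.argwhere(y)[:,::-1].astype(float)
P=np.array([ray("top",p,70)[:2] for p in ys]);v=cv2.fitLine(P.astype(np.float32),cv2.DIST_L2,0,.01,.01).ravel()
t=(P-v[2:])@v[:2];print("line",v,t.min(),t.max())
show("dish","top",T,(0,0,170),(180,60,255),(325,185,370,230),64)
d=mask(T,(0,0,200),(180,40,255),(325,185,370,232))
cs=max(cv2.findContours(d,0,2)[0],key=cv2.contourArea);c,rad=cv2.minEnclosingCircle(cs);print("circ",c,rad,ray("top",c,64))
show("ball","top",T,(0,30,0),(25,255,110),(335,198,360,220),60)
c,s=cen(mask(S,(0,0,0),(180,255,100),(347,190,364,206)));print(c,s,ray("scene",c,60))
print("mid",(r+b)/2,np.linalg.norm(r-b), np.degrees(np.arctan2(*(r-b)[1::-1])))
show("petri","top",T,(0,0,150),(180,60,255),(400,220,435,255),16)
cv2.imwrite("pics/crop.png",cv2.resize(np.hstack([T[160:265,295:400],S[160:265,300:430]]),None,fx=3,fy=3,interpolation=0))
E
```

```text
red top [375.1 202.2] [372 199   7   7  41] [ 571.8 -192.8    9. ]
blue top [315.2 220. ] [312 217   7   7  41] [512.2   8.2   9. ]
blue scene [338.8 233. ] [335 231   9   5  39] [513.9   8.5   9. ]
yel top [356.3 241. ] [351 226  12  29 128] [ 438.9 -121.    70. ]
yel scene [392.9 205.5] [375 199  35  14 237] [ 441.5 -124.2   62. ]
line [ 9.6255380e-01  2.7109081e-01  4.3901251e+02 -1.2093726e+02] -43.18150154812907 49.13811057071329
dish top [349.6 205. ] [ 325  185   45   45 1665] [ 554.6 -101.7   64. ]
circ (347.147705078125, 209.1652069091797) 18.58460235595703 [541.12297302 -93.74190123  64.        ]
ball top [346.6 209.3] [343 206   8   8  49] [541.3 -92.3  60. ]
[354.93220339 199.3559322 ] [351 195   9   9  59] [542.47715784 -90.87611865  60.        ]
mid [542.0131465  -92.27372153   9.        ] 209.66662708666695 -73.48828017158067
petri top [417.5 236.9] [408 228  20  19 309] [ 454.7 -329.2   16. ]
```

View pics/crop.png

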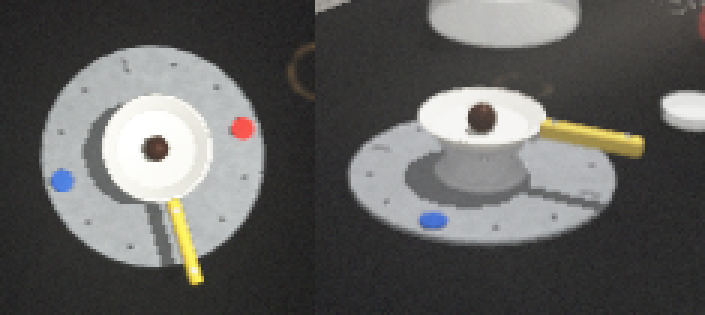

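The red–blue distance measures 209.7 mm against the given 210 mm. The centre is (542,-92), the handle yaw 15.7° and the grip point (441,-120.5). I'll move above the handle, leaving the dish clear.

```bash
python3 -m inch '[[[1,-1,0,0],[3,-3.1,0.5,0],[5.4,-5.6,1,0],[8,-8.3,2,0],[10.7,-11.1,3,0],[13.4,-13.9,4,0],[16.1,-16.7,5,0],[18.8,-19.5,5,0]]]'; python3 -m inch '[[[2.7,-2.8,1,0.5],[5.4,-5.6,2,1],[8.1,-8.4,3,1.5],[10.8,-11.2,4,2],[13.5,-14,5,2.6],[16,-16.6,5.1,3.2],[18,-18.7,5.1,3.7],[18.8,-19.5,5.1,3.7]]]' 3.6
```

```text
clock: 0.87
eef_pos: [328.1, -364.1, 179.8]
tool_rot: [-3.139, 0.001, 0.338]
force: [1.0, 0.2, 0.7]
width: 85.5
gripper_force: 0.0
clock: 1.53
eef_pos: [442.9, -115.3, 130.0]
tool_rot: [-3.14, -0.001, 0.28]
force: [-0.5, -0.1, 0.1]
width: 36.0
gripper_force: 0.0
```

```bash
python3 -m inch '[[[0,0,0,0],[0,0,0,0],[0,0,0,0]]]'; python3 - <<'E'
from h import *
T=get_image("top");S=get_image("scene")
cv2.imwrite("pics/crop2.png",cv2.resize(np.hstack([T[170:280,300:420],S[130:240,300:430]]),None,fx=3,fy=3,interpolation=0))
s=sensors.read_state();print(s["qpos"].round(2),s["eef_pos"],s["tool_rot"])
y=s["tool_rot"][2];d=np.array([441,-120.5])-s["eef_pos"][:2]
print("shift cm",(d@[np.cos(y),np.sin(y)])/10,(d@[np.sin(y),-np.cos(y)])/10,"turn",np.degrees(y)-15.9)
E
```

```text
clock: 1.78
eef_pos: [440.5, -121.5, 130.3]
tool_rot: [3.141, 0.001, 0.273]
force: [-0.2, 0.2, -0.4]
width: 35.9
gripper_force: 0.0
[ 0.15  0.53  0.09  2.14 -0.09  0.48 -0.99] [ 440.45767042 -121.81242919  130.40564474] [3.14106507e+00 3.39002822e-04 2.71433437e-01]
shift cm 0.08743524567028771 -0.11189725269765463 turn -0.3480096688716703
```

View pics/crop2.png

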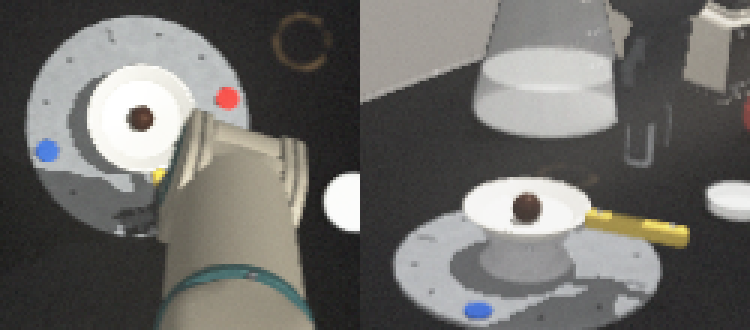

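The top view shows the arm over the handle. In the scene view a faint shape sits above the handle, at crop position (640,140). I'll look at the full scene picture.

```bash
python3 - <<'E'
from h import *
p=camera_params("scene")
print(cv2.projectPoints(np.array([[440.5,-121.8,130.4],[440.5,-121.8,300]]),p["rvec"],p["tvec"],p["mtx"],None)[0].round(0))
cv2.imwrite("pics/scene3.png",get_image("scene"))
E
```

```text
[[[394. 182.]]

 [[399. 115.]]]
```

View pics/scene3.png

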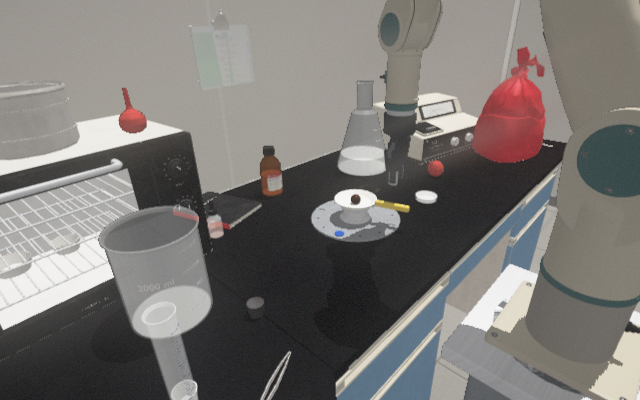

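The black fingers show at (394,182), right over the handle as predicted. Next I'll descend.

```bash
python3 -m inch '[[[0,-0.1,1,-0.3],[0.1,-0.1,2.3,-0.3],[0.1,-0.1,3.8,-0.3],[0.1,-0.1,5.3,-0.3],[0.1,-0.1,6.6,-0.3],[0.1,-0.1,7.7,-0.3],[0.1,-0.1,8.4,-0.3],[0.1,-0.1,8.7,-0.3]]]'; python3 -m inch '[[[0,0,0,0],[0,0,0,0],[0,0,0,0],[0,0,0,0]]]'; python3 - <<'E'
from h import *
S=get_image("scene");cv2.imwrite("pics/crop4.png",cv2.resize(np.clip(S[150:240,320:430].astype(int)*2,0,255).astype(np.uint8),None,fx=5,fy=5,interpolation=0))
print(sensors.read_state()["eef_pos"])
E
```

```text
clock: 2.6
eef_pos: [441.0, -119.8, 42.5]
tool_rot: [-3.141, 0.001, 0.278]
force: [-0.6, -0.5, -0.5]
width: 36.0
gripper_force: 0.0
clock: 2.93
eef_pos: [442.2, -119.2, 43.9]
tool_rot: [3.141, -0.001, 0.279]
force: [-0.4, 0.2, -1.2]
width: 36.1
gripper_force: 0.0
[ 442.12960926 -119.1268533    43.85490058]
```

View pics/crop4.png

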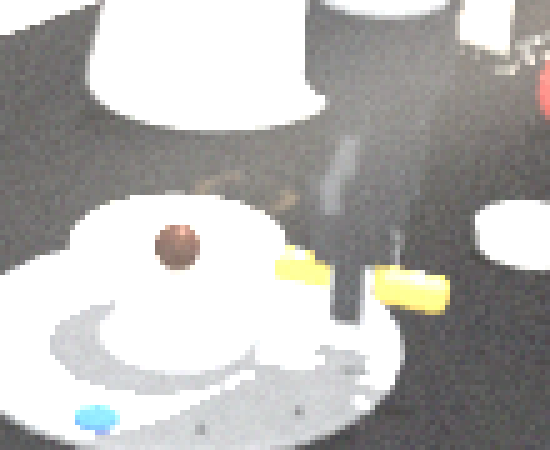

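The fingers straddle the handle. I'll make a small correction and close in stages.

```bash
python3 -m inch '[[[0,0.1,0.1,0],[0,0.1,0.1,0],[0,0.1,0.1,0]]]' 2; python3 -m inch '[[[0,0,0,0],[0,0,0,0],[0,0,0,0]]]' 1.6;  python3 -m inch '[[[0,0,0,0],[0,0,0,0],[0,0,0,0],[0,0,0,0]]]' 1.3; python3 -m inch '[[[0,0,0,0],[0,0,0,0],[0,0,0,0],[0,0,0,0]]]' 0.8;python3 - <<'E'
from h import *
T=get_image("top");S=get_image("scene")
d=mask(T,(0,0,200),(180,40,255),(325,185,362,222))
c,s=cen(mask(T,(0,30,0),(25,255,110),(335,198,360,220)));print(c,s,ray("top",c,60))
c,s=cen(mask(S,(0,0,0),(180,255,100),(347,190,364,206)));print(c,s,ray("scene",c,60))
E
```

```text
clock: 3.23
eef_pos: [442.2, -120.0, 42.4]
tool_rot: [3.141, -0.0, 0.279]
force: [0.7, 0.0, -0.6]
width: 20.0
gripper_force: 0.0
clock: 3.48
eef_pos: [442.0, -120.0, 42.3]
tool_rot: [-3.142, 0.0, 0.279]
force: [0.5, -0.3, 0.4]
width: 16.0
gripper_force: 0.0
clock: 3.82
eef_pos: [442.1, -120.0, 42.4]
tool_rot: [3.141, -0.0, 0.279]
force: [-0.6, 0.0, 1.2]
width: 13.6
gripper_force: 26.3
clock: 4.15
eef_pos: [442.0, -120.0, 42.3]
tool_rot: [3.142, -0.0, 0.279]
force: [-0.2, -0.4, 0.9]
width: 12.7
gripper_force: 59.9
[346.36734694 209.32653061] [343 206   8   8  49] [541.13148179 -91.55761843  60.        ]
[354.77777778 199.40740741] [351 195   9   9  54] [542.59176897 -90.34868139  60.        ]
```

The grip is 60 N and the ball hasn't moved. Next is a smooth lift of 7 cm.

```bash
python3 -m inch '[[[0,0,-0.03,0],[0,0,-0.1,0],[0,0,-0.25,0],[0,0,-0.45,0],[0,0,-0.75,0],[0,0,-1.1,0],[0,0,-1.5,0],[0,0,-1.9,0]]]'; python3 -m inch '[[[0,0,-0.45,0],[0,0,-0.9,0],[0,0,-1.35,0],[0,0,-1.8,0],[0,0,-2.25,0],[0,0,-2.7,0],[0,0,-3.15,0],[0,0,-3.6,0]]]'; python3 -m inch '[[[0,0,-0.4,0],[0,0,-0.75,0],[0,0,-1,0],[0,0,-1.2,0],[0,0,-1.35,0],[0,0,-1.45,0],[0,0,-1.5,0],[0,0,-1.5,0]]]'; python3 -m inch '[[[0,0,0,0],[0,0,0,0],[0,0,0,0],[0,0,0,0]]]'; python3 - <<'E'
from h import *
T=get_image("top");S=get_image("scene")
cv2.imwrite("pics/crop5.png",cv2.resize(np.hstack([T[170:260,300:400],S[140:230,320:430]]),None,fx=3,fy=3,interpolation=0))
s=sensors.read_state();print(s["qpos"].round(2),s["eef_pos"],s["tool_rot"])
c0=np.array([542,-92.3]);v=s["eef_pos"][:2]-c0;y=s["tool_rot"][2];R=np.array([[np.cos(y),np.sin(y)],[np.sin(y),-np.cos(y)]])
# axis of the dish as seen from the tool: handle along -tool x
print("r",np.linalg.norm(v),"bearing",np.degrees(np.arctan2(v[1],v[0])),"yaw",np.degrees(y))
a=np.radians(-73.5+360)-np.arctan2(v[1],v[0])%(2*np.pi);print("turn",np.degrees(a), "yaw-based",106.5-np.degrees(y))
for k in range(1,9):
    t=np.radians(2*k);Q=np.array([[np.cos(t),-np.sin(t)],[np.sin(t),np.cos(t)]])
    print(k,(R@(Q@v-v)/10).round(2),-2*k)
E
```

```text
clock: 4.92
eef_pos: [442.1, -120.0, 61.8]
tool_rot: [3.142, -0.0, 0.279]
force: [-0.3, -0.2, -1.7]
width: 13.3
gripper_force: 59.7
clock: 5.58
eef_pos: [442.0, -120.0, 97.8]
tool_rot: [3.142, -0.0, 0.279]
force: [0.1, -0.5, -1.6]
width: 12.9
gripper_force: 59.7
clock: 6.25
eef_pos: [442.0, -120.0, 112.3]
tool_rot: [-3.142, 0.0, 0.279]
force: [-0.5, 0.5, -1.2]
width: 13.0
gripper_force: 59.7
clock: 6.58
eef_pos: [442.0, -120.0, 112.2]
tool_rot: [-3.142, 0.0, 0.279]
force: [0.1, 0.9, -2.1]
width: 13.0
gripper_force: 59.7
[ 0.15  0.56  0.08  2.15 -0.1   0.43 -0.98] [ 442.02413048 -119.98583938  112.26554298] [-3.14154112e+00  6.95150028e-05  2.79437438e-01]
r 103.73851834691663 bearing -164.52124794346753 yaw 16.01058583593518
turn 91.02124794346751 yaw-based 90.48941416406481
1 [0.   0.36] -2
2 [0.02 0.72] -4
3 [0.05 1.08] -6
4 [0.09 1.44] -8
5 [0.14 1.8 ] -10
6 [0.21 2.16] -12
7 [0.28 2.51] -14
8 [0.38 2.86] -16
```

View pics/crop5.png

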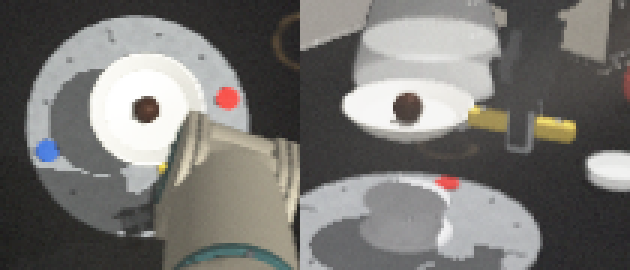

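The dish is level and clear of the pedestal with the ball in the middle. I'll now start the turn gently.

```bash
python3 -m inch '[[[0,0.02,0,-0.1],[0,0.07,0,-0.4],[0,0.18,0,-1],[0.01,0.34,0,-1.9],[0.02,0.56,0,-3.1],[0.03,0.83,0,-4.6],[0.06,1.14,0,-6.3],[0.11,1.48,0,-8.2]]]'; python3 -m inch '[[[0.01,0.36,0,-2],[0.03,0.73,0,-4],[0.06,1.09,0,-6],[0.1,1.45,0,-8],[0.16,1.81,0,-10],[0.23,2.16,0,-12],[0.31,2.52,0,-14],[0.4,2.87,0,-16]]]';  cat > ball.py <<'E'
from h import *
T=get_image("top");S=get_image("scene");p=[]
# ball against white hollow, dish raised 70 mm
c,s=cen(mask(T,(0,30,0),(25,255,110),(332,195,365,225)));print("top",c.round(1),s,ray("top",c,130).round(1))
c,s=cen(mask(S,(0,0,0),(180,255,100),(343,160,368,183)));print("scene",c.round(1),s,ray("scene",c,130).round(1))
s=sensors.read_state();y=s["tool_rot"][2];e=s["eef_pos"]
print("dish axis",e[:2]+105*np.array([np.cos(y),np.sin(y)]),np.degrees(y),e,s["qpos"].round(2))
E
python3 ball.py
```

```text
clock: 7.35
eef_pos: [447.3, -134.3, 112.3]
tool_rot: [3.142, 0.0, 0.425]
force: [-0.5, 0.3, -0.4]
width: 13.2
gripper_force: 59.7
clock: 8.02
eef_pos: [462.7, -159.1, 112.3]
tool_rot: [3.141, 0.0, 0.705]
force: [0.1, -0.2, -1.5]
width: 13.4
gripper_force: 59.7
top [348.  206.3] [344 202   9   9  52] [541.2 -91.  130. ]
scene [355.1 175.7] [351 171   9  10  58] [542.5 -90.  130. ]
dish axis [543.26893811 -91.56746829] 40.22864723118429 [ 463.10425087 -159.38061539  112.34942035] [ 0.3   0.59 -0.04  2.07  0.05  0.48 -0.65]
```

The ball is on the axis, so I'll carry on.

```bash
python3 -m inch '[[[0.01,0.36,0,-2],[0.03,0.73,0,-4],[0.06,1.09,0,-6],[0.1,1.45,0,-8],[0.16,1.81,0,-10],[0.23,2.16,0,-12],[0.31,2.52,0,-14],[0.4,2.87,0,-16]]]'; python3 -m inch '[[[0.01,0.36,0,-2],[0.03,0.73,0,-4],[0.06,1.09,0,-6],[0.1,1.45,0,-8],[0.16,1.81,0,-10],[0.23,2.16,0,-12],[0.31,2.52,0,-14],[0.4,2.87,0,-16]]]'; python3 ball.py
```

```text
clock: 8.78
eef_pos: [484.1, -178.0, 112.3]
tool_rot: [-3.141, 0.0, 0.982]
force: [0.1, 0.3, -1.7]
width: 13.0
gripper_force: 59.7
clock: 9.45
eef_pos: [510.2, -190.6, 112.2]
tool_rot: [-3.141, 0.0, 1.262]
force: [-0.4, -0.1, -1.7]
width: 12.7
gripper_force: 59.7
top [347.9 206.5] [344 203   9   9  61] [540.6 -90.5 130. ]
scene [355.4 175.8] [351 172  10   9  70] [541.6 -90.2 130. ]
dish axis [542.8009794  -90.73643754] 72.1956738382836 [ 510.69542389 -190.70759991  112.28852005] [ 0.44  0.65 -0.21  1.92  0.23  0.59 -0.22]
```

```bash
python3 -m inch '[[[0.01,0.36,0,-2],[0.03,0.73,0,-4],[0.06,1.09,0,-6],[0.1,1.45,0,-8],[0.16,1.81,0,-10],[0.23,2.16,0,-12],[0.31,2.52,0,-14],[0.4,2.87,0,-16]]]'; python3 -m inch '[[[0.01,0.36,0,-2],[0.03,0.73,0,-4],[0.06,1.09,0,-6],[0.1,1.45,0,-8],[0.15,1.79,0,-9.9],[0.22,2.11,0,-11.7],[0.28,2.39,0,-13.3],[0.34,2.64,0,-14.7]]]'; python3 -m inch '[[[0,0.22,0,-1.2],[0.01,0.38,0,-2.1],[0.01,0.51,0,-2.8],[0.02,0.58,0,-3.2],[0.02,0.63,0,-3.5],[0.02,0.65,0,-3.6],[0.02,0.65,0,-3.6],[0.02,0.65,0,-3.6]]]'; python3 -m inch '[[[0,0,0,0],[0,0,0,0],[0,0,0,0],[0,0,0,0],[0,0,0,0],[0,0,0,0],[0,0,0,0],[0,0,0,0]]]'; python3 ball.py; python3 - <<'E'
from h import *
T=get_image("top");S=get_image("scene")
cv2.imwrite("pics/crop6.png",cv2.resize(np.hstack([T[160:260,300:410],S[140:240,310:430]]),None,fx=3,fy=3,interpolation=0))
E
```

```text
clock: 10.22
eef_pos: [538.5, -195.4, 112.2]
tool_rot: [-3.141, 0.0, 1.54]
force: [0.5, 0.9, -1.8]
width: 12.9
gripper_force: 59.7
clock: 10.88
eef_pos: [565.4, -192.7, 112.3]
tool_rot: [-3.141, -0.0, 1.798]
force: [-0.7, -0.5, -0.4]
width: 12.9
gripper_force: 59.7
clock: 11.55
eef_pos: [571.5, -191.2, 112.3]
tool_rot: [-3.141, 0.0, 1.859]
force: [0.4, 0.7, -1.2]
width: 13.0
gripper_force: 59.7
clock: 12.22
eef_pos: [571.6, -191.1, 112.3]
tool_rot: [3.142, -0.0, 1.859]
force: [0.4, 0.4, -1.5]
width: 12.9
gripper_force: 59.7
top [347.9 206.9] [344 203   9   9  63] [539.3 -90.6 130. ]
scene [355.7 175.8] [351 172  10   9  72] [540.8 -90.4 130. ]
dish axis [541.76169461 -90.45891789] 106.51383342236969 [ 571.60761204 -191.12778702  112.32919862] [ 0.51  0.73 -0.38  1.75  0.38  0.73  0.22]
```

View pics/crop6.png

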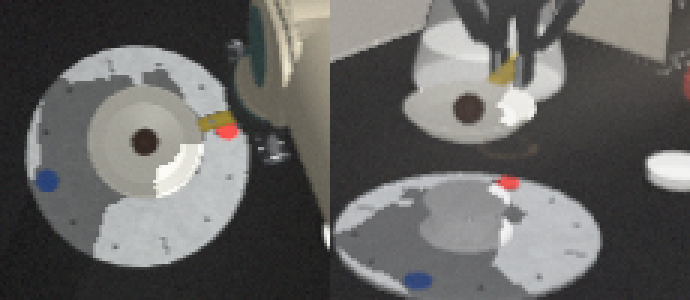

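The handle points over the red mark (the offset in the top view is parallax from the height). The ball is in the middle and the dish is level and still, so I'll hand in.

```bash
python3 -c "
from cell import order
print(order.finish_job())"
```

```text
the job is handed in; nothing more can be done
None
```

I lifted the dish 7 cm, turned it level through the quarter turn so the handle lies over the red mark, and handed the job in with the gripper still holding it steady and the ball in the middle; the hand-in gave no verdict.

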